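Push the lamp sled past its spring catch

ROBOT

A 6-joint arm with a two-finger parallel gripper is mounted at the origin on the work surface. World frame = base frame: x ahead of the robot, y to its left, z up, the work surface at z = 0. Lengths are in m, angles in rad, forces in N, time in s.
With the tool pointing down it reaches from about 0.325 to 0.9 m from the base axis. Payload 6.1 kg.
Tool frame: the origin (TCP) lies midway between the tips of the shut fingers; the grasp point (between the pads) lies 19 mm behind it; z points along the fingers, y is the line along which they close (so a half turn about z gives the same grasp; the last joint's range is limited). The gripper opens to 85 mm and grips with 20 to 120 N. Pads are 22 mm wide; open, the fingers measure 114 mm over their backs; the gripper's body (76 mm by 85 mm) begins 54 mm behind the grasp point. The pads swing forward as they close: fully open they stand 13 mm farther back than shut.
Start: joints at [-1.234, 0.22, 1.526, -0, 1.395, -0.126], TCP at [0.279, -0.559, 0.205] pointing down, gripper open.
Joint ranges: [-2.98, 2.98], [-0.91, 2.08], [0.09, 2.57], [-1.24, 4.39], [0.2, 2.65], [-2.68, 2.68]. Speed limits (rad/s): [2.57, 2.57, 3.01, 3.14, 3.14, 3.14].

INTERFACE

Orientations are given as [roll, pitch, yaw] about the fixed x, y, z axes, in that order (R = Rz(yaw) Ry(pitch) Rx(roll)).
In Python, from plant import movep, move_l, set_joints, gripper_to, hold, inverse_kinematics, observe, get_image, get_calibration, Unreachable, job_done gives the robot as it stands. Calls block until the motion is done:
- movep(position, orientation): joint-space move of the TCP to a pose.
- move_l(position, feed=0.15, rotation=None, max_force=None): straight line of the TCP; rotation=None keeps the orientation; feed is the mean speed in m/s. With max_force (N) it stops when the force on the tool has changed by that much, and returns True; else False.
- set_joints(angles): joint-space move.
- gripper_to(opening, f_grip=None): finger opening in m; f_grip is the grip in N (None keeps the last); returns when the fingers have stopped.
- hold(seconds).
- inverse_kinematics(position, orientation): joint angles nearest the present ones, or None.
- observe(): the state.
- get_image(name): name is "scene" or "top"; returns (picture, depth): 384x512x3 uint8, red, green, blue; 384x512 float32, m along the optical axis (not along the pixel's ray), 0 where there is no reading.
- get_calibration(name): a dict with "intrinsics" (3x3 intrinsics, pixels), "world_from_camera" (4x4, takes a point from camera to world coordinates). Camera axes: x right, y down, z forward; pixel columns grow to the right and rows downward; lengths in m; the calibration is good to about 2 mm. A picture is of the moment at which its call begins. get_calibration takes no time and is no camera call.
A pose or a line that the arm cannot do raises Unreachable and nothing moves.
- job_done(): hands the job in; it is judged then, once.
The state is a dict: "time_s": time; "q": joint angles; "joint_velocities": joint speeds; "joint_torque": joint torques, N m; "eef_pos": TCP position; "tcp_rot": TCP orientation; "ft_force": force on the tool from outside, world axes, zero at the start; "torque": the same for the moment, N m; "opening": finger opening in m; "grasp_force": force on a finger pad.
Only numpy, scipy, OpenCV 4.12 (cv2) and the standard library are available. Lean on these libraries where they do the work, as an engineer would, in place of code of your own. Each camera call takes 0.05 s, during which the arm holds its last target. There are 200 camera calls.

TASK

With the fingertips, press the long sprung bar in the middle of the lamp track right down behind the sled and keep it held down while you push the wooden lamp sled along the track, over the bar's tooth, until it reaches the end stop. Then let go, so that the bar springs back up and its tooth locks the sled in its window. Only press and push, do not lift or tip the sled, and leave the loose things around the track where they are.

Things in the scene. Friction and masses are not known exactly. Their poses are not given: they have to be found in the camera images.
- track: Fixed wooden track on the mat, 96 mm wide (x), 320 mm long (y = -225 to +95 mm), roughly across the robot's front. Origin: on its underside, in plan under the bar's tooth, on the centre line. +y is the way the sled must go, z up. Deck top at z = 16 mm. Guide walls rise 10 mm above the deck along both sides, inner faces at x = +-32 mm.
- stop_face (a point): Middle of the end stop's face at deck level (track y = 73 mm): a wooden block across the track's +y end, 36 mm high above the deck. The sled's front meets it; then the sled's origin is at track y = +3 mm.
- catch (a joint): Spring bar: 0 = up (start), 0.014 m = right down. Aluminium, along the track's centre line, 24 mm wide, from track y = -215 to +40 mm; flat top 22 mm above the deck when up, 8 mm when down. Goes straight down, level wherever pressed: about 3 N to start, 8 N right down; springs back up. The sled straddles it: a finger on the bar behind the sled can slide along it while its side pushes the sled.
- tooth_top (a point): Centre of the top of the tooth on the spring bar, which moves with it: 10 mm long (track y = -5 to +5 mm), 20 mm wide, 10 mm above the bar's top, so 32 mm above the deck when up. Up, it blocks the sled's front edge; with the bar more than 6 mm down it passes under the sled's platform (keep it well below that).
- sled: Loose dark wooden sled, about 0.4 kg, 60 mm wide, 100 mm long (y = -30 to +70 mm), axes as the track's, 2 mm play to each wall. Origin: underside of the runners (on the deck), centre of its window (y = -15 to +15 mm, open above, where the tooth rises). Front platform y = 15 to 70 mm, 26 to 36 mm above the deck, with a fixed green diya 18 mm high. Starts 6 to 36 mm short of the tooth.
- sled_push (a point): Middle of the back face of the sled's rear push plate, at sled y = -30 mm, 39 mm above the deck. The plate is 60 mm wide, 15 mm thick and stands from 26 to 52 mm above the deck, over the spring bar. Push here towards +y.
- kumkum_box: Bystander: loose round steel kumkum box with screw-top lid, 58 mm across, 51 mm high, on the far side of the track. Origin: centre of its underside.
- diya_a: Bystander: loose small green diya, 48 mm across, 18 mm high, on the far side of the track. Origin: centre of its underside.
- diya_b: Bystander: loose small green diya, 48 mm across, 18 mm high, on the robot's side of the track. Origin: centre of its underside.
- lighter: Bystander: loose lighter lying flat, 24 x 75 x 14 mm, on the robot's side of the track. Origin: on its underside, near its middle.
There are look-alikes about, which are no part of the job. There is more than one size of the sled; the job needs the smaller.

How it is judged:
By the outcome, as a careful person would: the job done as asked, in the order asked, and still so for the second after the job is handed in, with the robot touching nothing.
It also fails if it takes over 35 s, if anything falls off the work surface, if the arm or the gripper's body presses on something with over 40 N, if the wrist force passes 120 N, or if a joint passes its speed limit or range.

## Working session

There is one attempt and no reset: what is moved stays moved. The work goes in short steps, each a Python script; the robot and the scene stay as the last script left them, time stands still between calls to the robot, and variables do not carry over. Pictures are saved under pics/ and viewed, at most 10 in all, crops included, and the job is handed in when it is done.

```bash
ls; mkdir -p pics
python3 - <<'E'
from plant import *
import cv2,numpy as np
for n in("top","scene"):
    im,d=get_image(n); cv2.imwrite(f"pics/{n}0.png",cv2.resize(im[:,:,::-1],(800,600))); np.savez(f"{n}0.npz",im=im,d=d)
    c=get_calibration(n); print(n,c)
print(observe())
E
```

```text
pics
top {'intrinsics': array([[452.08730185,   0.        , 252.99798786],
       [  0.        , 452.08730185, 192.74030087],
       [  0.        ,   0.        ,   1.        ]]), 'world_from_camera': array([[ 2.07923854e-02, -9.97245791e-01,  7.11934597e-02,
         4.27462489e-01],
       [-9.99783513e-01, -2.07949239e-02,  7.05595150e-04,
         7.79180590e-02],
       [ 7.76810783e-04, -7.11927183e-02, -9.97462277e-01,
         1.05545486e+00],
       [ 0.00000000e+00,  0.00000000e+00,  0.00000000e+00,
         1.00000000e+00]])}
scene {'intrinsics': array([[404.03191731,   0.        , 251.83819285],
       [  0.        , 404.03191731, 195.90818182],
       [  0.        ,   0.        ,   1.        ]]), 'world_from_camera': array([[ 0.54260585,  0.63571326, -0.54904239,  0.9673366 ],
       [ 0.83988289, -0.42091225,  0.34268004, -0.21594102],
       [-0.01325242, -0.6470715 , -0.76231414,  0.77587228],
       [ 0.        ,  0.        ,  0.        ,  1.        ]])}
{'time_s': 0.1, 'q': array([-1.23411737e+00,  2.21139254e-01,  1.52751129e+00,  4.90842081e-06,
        1.39471518e+00, -1.26112326e-01]), 'joint_velocities': array([-0.00064503, -0.000525  , -0.00197428,  0.00094435, -0.00124058,
       -0.00021899]), 'joint_torque': array([ 1.57180886e-03, -4.98244572e+01, -3.90545511e+01, -2.11173251e-04,
        5.64353017e-03,  3.40875454e-05]), 'eef_pos': array([ 0.27882081, -0.55868868,  0.20390593]), 'tcp_rot': array([-3.13983427e+00, -2.27806044e-04,  4.62790223e-01]), 'ft_force': array([-0.94064626, -0.51976689, -0.18483338]), 'torque': array([-0.04174386, -0.01824317, -0.00307007]), 'grasp_force': 0.0, 'opening': 0.0853214952932872}
```

View pics/top0.png

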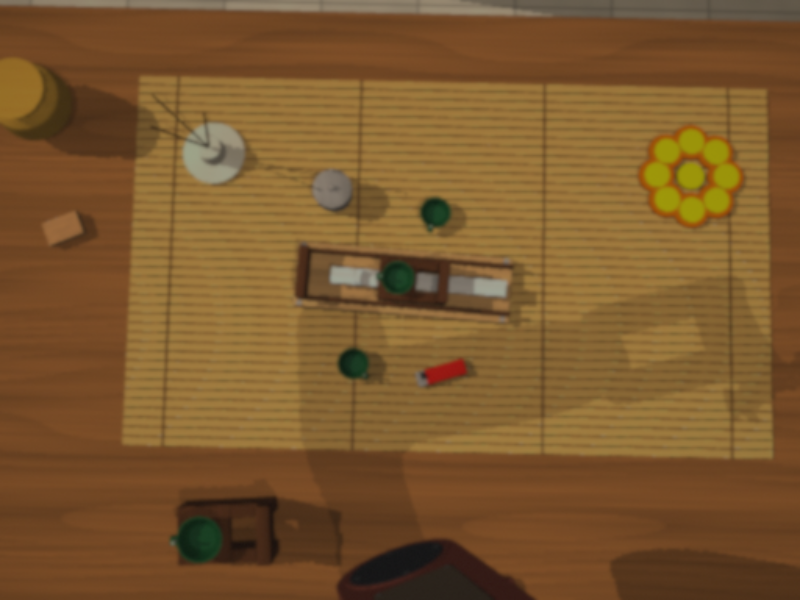

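View pics/scene0.png

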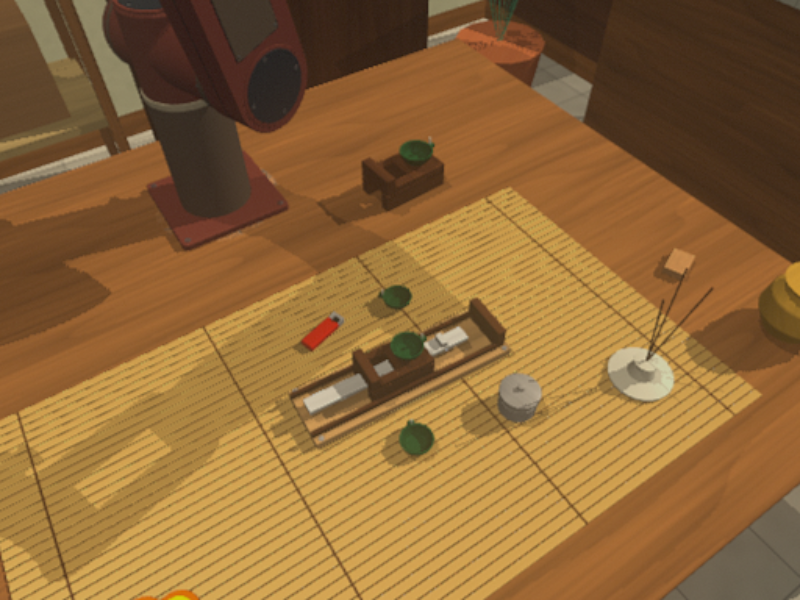

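The top view (800x600) shows two sleds. One is on the track at about (415,280), with the end stop at left (302,272) and the tooth near (368,280). The other is bigger and stands off the mat at (225,532). The sled on the track fits, being smaller and straddling the bar. I'll confirm that in one crop and measure the bar and the sled.

```bash
cat > h.py <<'E'
import numpy as np,cv2
from plant import *
def ray(n,u,v,z):
    c=get_calibration(n);K=c["intrinsics"];T=c["world_from_camera"]
    d=T[:3,:3]@np.linalg.solve(K,[u,v,1]);o=T[:3,3]
    return o+d*(z-o[2])/d[2]
def cloud(n,d):
    c=get_calibration(n);K=c["intrinsics"];T=c["world_from_camera"]
    v,u=np.mgrid[:d.shape[0],:d.shape[1]]
    p=np.stack([(u-K[0,2])/K[0,0]*d,(v-K[1,2])/K[1,1]*d,d],-1)
    return p@T[:3,:3].T+T[:3,3]
E
python3 - <<'E'
from h import *
f=np.load("top0.npz");im=f["im"];P=cloud("top",f["d"])
cv2.imwrite("pics/crop.png",cv2.resize(im[145:215,180:340,::-1],(800,350),interpolation=cv2.INTER_CUBIC))
hsv=cv2.cvtColor(im,cv2.COLOR_RGB2HSV)
m=((hsv[...,1]<90)&(hsv[...,2]>110)).astype(np.uint8); m[:145]=0;m[215:]=0;m[:,:195]=0;m[:,325:]=0
n,l,s,c=cv2.connectedComponentsWithStats(m)
for i in range(1,n):
    if s[i,4]>20: print(s[i],c[i],np.median(P[l==i],0))
vs,us=np.nonzero(m); pts=np.array([ray("top",u,v,.038)[:2] for u,v in zip(us,vs)])
print(cv2.minAreaRect(pts.astype(np.float32)*1000))
print("mat z",np.median(P[225:230,290:310,2]),"deck",P[172,200:205,2])
for v in (178,180,182,184,186):print(v,[(u,int(1000*P[v,u,2])) for u in range(186,334,4)])
E
```

```text
[210 170  32  14 358] [225.45251397 176.44134078] [0.53502593 0.14108126 0.03986308]
[267 176  10  10  81] [271.45679012 180.39506173] [0.52768175 0.03652413 0.03969782]
[288 177  37  14 417] [306.62829736 183.10071942] [ 0.52449409 -0.04276631  0.0393678 ]
((518.6812133789062, 47.5313720703125), (88.5145263671875, 257.8548889160156), 0.5507310032844543)
mat z 0.0014253682658388334 deck [0.01630548 0.01993827 0.01703411 0.01731302 0.02035943]
178 [(186, -3), (190, 53), (194, 52), (198, 17), (202, 18), (206, 19), (210, 16), (214, 39), (218, 38), (222, 41), (226, 48), (230, 49), (234, 37), (238, 40), (242, 69), (246, 59), (250, 62), (254, 60), (258, 60), (262, 66), (266, 40), (270, 40), (274, 39), (278, 40), (282, 70), (286, 69), (290, 42), (294, 40), (298, 41), (302, 35), (306, 39), (310, 38), (314, 19), (318, 18), (322, 19), (326, 18), (330, 2)]
180 [(186, 2), (190, 52), (194, 54), (198, 15), (202, 19), (206, 19), (210, 18), (214, 39), (218, 39), (222, 39), (226, 47), (230, 45), (234, 37), (238, 36), (242, 56), (246, 66), (250, 59), (254, 56), (258, 61), (262, 68), (266, 40), (270, 3
[... 697 characters left out ...]
, 16), (230, 18), (234, 17), (238, 17), (242, 52), (246, 72), (250, 61), (254, 57), (258, 66), (262, 54), (266, 44), (270, 40), (274, 40), (278, 40), (282, 68), (286, 66), (290, 38), (294, 39), (298, 39), (302, 36), (306, 39), (310, 38), (314, 39), (318, 40), (322, 43), (326, 15), (330, 2)]
186 [(186, 0), (190, 54), (194, 51), (198, 13), (202, 16), (206, 18), (210, 20), (214, 20), (218, 20), (222, 20), (226, 19), (230, 18), (234, 19), (238, 19), (242, 54), (246, 54), (250, 74), (254, 68), (258, 69), (262, 52), (266, 20), (270, 17), (274, 20), (278, 34), (282, 69), (286, 67), (290, 40), (294, 37), (298, 41), (302, 40), (306, 37), (310, 37), (314, 40), (318, 43), (322, 38), (326, 2), (330, 4)]
```

View pics/crop.png

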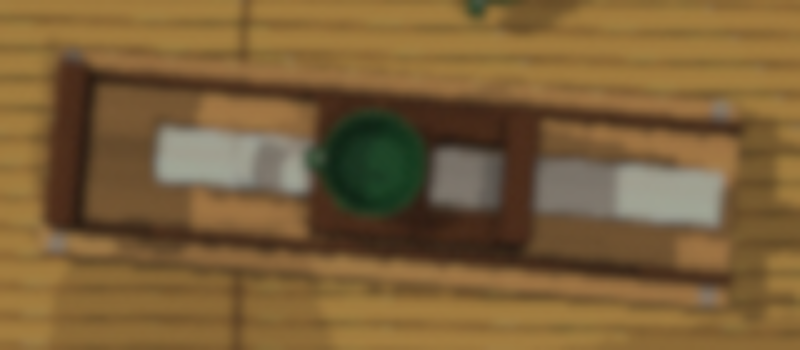

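The crop confirms it. The small sled straddles the bar, with its window at (465,175) and push plate at (515,178). The bar behind it runs from x=537 to 722, and the stop is at x≈70. Next I'll get the axis, go above and look.

```bash
cat >> h.py <<'E'
Z0=.0015
A=ray("top",211.4,176,.038+Z0); B=ray("top",324.4,184.4,.038+Z0)   # bar ends: track y +40, -215 mm
yd=(A-B)/np.linalg.norm(A-B); yd[2]=0
def W(y,z): # point on track centre line
    m=(A+B)/2; p=m+yd*(y+.0875); p[2]=Z0+z; return p
def ty(p): return (np.asarray(p)-(A+B)/2)@yd-.0875
YAW=np.arctan2(yd[1],yd[0])
E
python3 - <<'E'
from h import *
print(A,B,np.linalg.norm(A-B),YAW)
p=ray("top",287.4,181.4,.068+Z0); print("plate back",p,ty(p))
for y in(YAW,YAW-np.pi):
    for t in (-.13,-.04):
        for z in (.15,.02): print(y,t,inverse_kinematics(W(t,z),[np.pi,0,y]))
E
```

```text
[0.53591761 0.17336522 0.0395    ] [ 0.52219575 -0.08203465  0.0395    ] 0.25576822154980666 1.5171209590994776
plate back [0.52430433 0.00379225 0.0695    ] -0.12956769105903684
1.5171209590994776 -0.13 [-0.14364092  0.03069914  1.83771534  0.          1.27317817 -0.08996555]
1.5171209590994776 -0.13 [-1.43640921e-01  2.01931744e-01  1.92248378e+00 -4.44089210e-16
  1.01717713e+00 -8.99655533e-02]
1.5171209590994776 -0.04 [ 2.72085477e-02  6.18463021e-02  1.80540175e+00 -4.44089210e-16
  1.27434460e+00  8.08839154e-02]
1.5171209590994776 -0.04 [ 2.72085477e-02  2.29787973e-01  1.88903705e+00 -4.44089210e-16
  1.02276763e+00  8.08839154e-02]
-1.6244716944903155 -0.13 None
-1.6244716944903155 -0.13 None
-1.6244716944903155 -0.04 None
-1.6244716944903155 -0.04 None
```

Run:
```python
from h import *
R=[np.pi,0,YAW]
gripper_to(0.0,f_grip=40)
movep(W(-.158,.15),R)
move_l(W(-.158,.052),feed=.15)
s=observe();print(s["time_s"],s["eef_pos"],W(-.158,.052),s["ft_force"],s["opening"])
for n in("top","scene"):
    im,d=get_image(n);np.savez(f"{n}1.npz",im=im,d=d)
    c=im[130:225,170:350] if n=="top" else im[160:300,170:350]
    cv2.imwrite(f"pics/{n}1.png",cv2.resize(c[:,:,::-1],None,fx=4,fy=4,interpolation=cv2.INTER_CUBIC))
```

```text
3.7833 [ 0.52604384 -0.02507813  0.05431672] [ 0.52527438 -0.02473318  0.0535    ] [-0.20369631 -0.36429947  0.47819009] -5.576121986105218e-05
```

View pics/scene1.png

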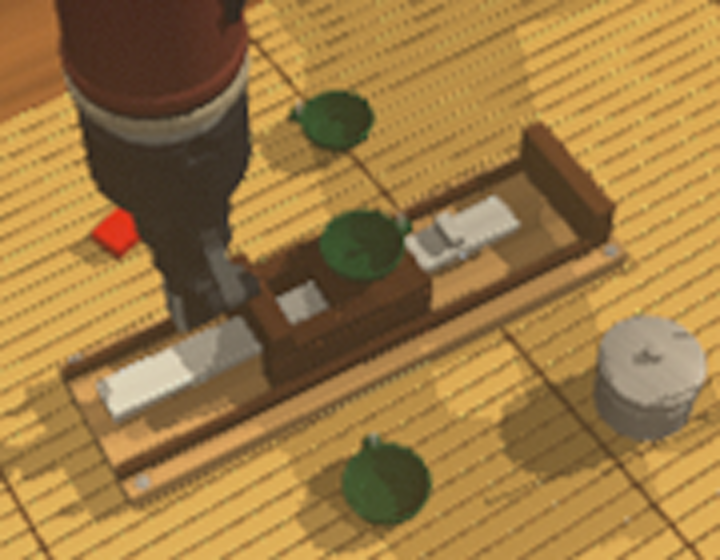

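The view shows the shut fingers just behind the push plate, with the tip near crop (185,320) and the plate near (262,300). I'll check the tip by projecting it before I press.

Run:
```python
from h import *
def proj(n,p):
    c=get_calibration(n);T=np.linalg.inv(c["world_from_camera"]);q=c["intrinsics"]@(T[:3,:3]@p+T[:3,3]);return q[:2]/q[2]
p=observe()["eef_pos"]
ex=np.append([-yd[1],yd[0]],0)
for lab,q in(("tcp",p),("x+14.5",p+ex*.0145),("x-14.5",p-ex*.0145),("bar under",W(-.158,.038)),("bar +12",W(-.158,.038)+ex*.012),("bar -12",W(-.158,.038)-ex*.012),("bar end",W(-.215,.038)),("plate top mid",W(-.1296,.068))):
    print(lab,(proj("scene",q)-[170,160])*4)
f=np.load("scene1.npz");P=cloud("scene",f["d"])
m=(P[...,2]>.05)&(P[...,2]<.11);m&=(abs(P[...,0]-.525)<.06)&(P[...,1]<-.012)&(P[...,1]>-.06)
Q=P[m];print(len(Q),Q.min(0),Q.max(0),np.median(Q,0))
for z in np.arange(.05,.11,.01):
    S=Q[(Q[:,2]>=z)&(Q[:,2]<z+.01)]
    if len(S):print(z,len(S),np.percentile(S,[5,95],axis=0).round(4).tolist())
```

```text
tcp [196.6634071  343.37767843]
x+14.5 [184.44991374 323.67620773]
x-14.5 [209.11335297 363.46056844]
bar under [198.15891314 357.32267333]
bar +12 [188.16832599 341.11747276]
bar -12 [208.30697322 373.78330237]
bar end [101.60232782 403.56324407]
plate top mid [241.84777709 303.43109034]
46 [ 0.51621855 -0.03834286  0.08334172] [ 0.53899891 -0.02151145  0.10911734] [ 0.53123901 -0.03510357  0.09545472]
0.08000000000000002 8 [[0.5214, -0.037, 0.0845], [0.5346, -0.0312, 0.0896]]
0.09000000000000001 24 [[0.5209, -0.0374, 0.0906], [0.5382, -0.0246, 0.0991]]
0.1 14 [[0.5191, -0.0379, 0.1009], [0.5361, -0.0331, 0.109]]
```

Run:
```python
from h import *
f=np.load("scene1.npz");im=f["im"]
cv2.imwrite("pics/z.png",cv2.resize(cv2.convertScaleAbs(im[205:265,190:260,::-1],alpha=1.6,beta=20),(700,600),interpolation=cv2.INTER_CUBIC))
P=cloud("scene",f["d"])
for v in range(222,256,3):print(v,[(u,*(1000*P[v,u]).astype(int)) for u in range(204,236,4)])
```

```text
222 [(204, np.int64(416), np.int64(-7), np.int64(3)), (208, np.int64(530), np.int64(-42), np.int64(157)), (212, np.int64(541), np.int64(-39), np.int64(167)), (216, np.int64(559), np.int64(-39), np.int64(186)), (220, np.int64(565), np.int64(-34), np.int64(190)), (224, np.int64(566), np.int64(-26), np.int64(185)), (228, np.int64(447), np.int64(40), np.int64(2)), (232, np.int64(453), np.int64(47), np.int64(4))]
225 [(204, np.int64(425), np.int64(-12), np.int64(4)), (208, np.int64(516), np.int64(-38), np.int64(128)), (212, np.int64(539), np.int64(-39), np.int64(154)), (216, np.int64(548), np.int64(-35), np.int64(162)), (220, np.int64(540), np.int64(-23), np.int64(144)), (224, np.int64(570), np.int64(-29), np.int64(182)), (228, np.int64(499), np.int64(13), np.int64(70)), (232, np.int64(504), np.int64(21), np.int64(69))]
228 [(204, np.int64(431), np.int64(-16), np.int64(2)), (208, np.int64(435), np.int64(-7), np.int64(1)), (212, np.int64(539), np.int64(-40), np.int64(146)), (216, np.int64(535), np.int64(-30), np.int64(133)), (220, np.int64(541), np.int64(-24), np.int64(136)), (224, np.int6
[... 3143 characters left out ...]
(523), np.int64(-42), np.int64(42)), (216, np.int64(528), np.int64(-34), np.int64(41)), (220, np.int64(532), np.int64(-27), np.int64(41)), (224, np.int64(533), np.int64(-18), np.int64(34)), (228, np.int64(529), np.int64(-7), np.int64(19)), (232, np.int64(534), np.int64(0), np.int64(20))]
255 [(204, np.int64(521), np.int64(-60), np.int64(42)), (208, np.int64(525), np.int64(-53), np.int64(42)), (212, np.int64(530), np.int64(-45), np.int64(42)), (216, np.int64(532), np.int64(-37), np.int64(38)), (220, np.int64(525), np.int64(-25), np.int64(18)), (224, np.int64(532), np.int64(-19), np.int64(21)), (228, np.int64(537), np.int64(-12), np.int64(21)), (232, np.int64(540), np.int64(-3), np.int64(19))]
```

View pics/z.png

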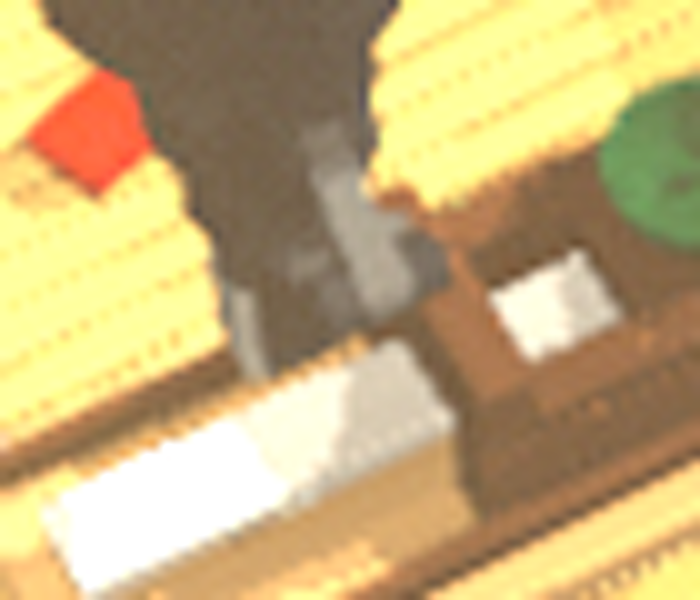

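The visible fingertips look higher than the reported TCP: the lowest finger depth is about z=0.09, against 0.054. I'll take a fresh frame to check.

Run:
```python
from h import *
s=observe();print(s["time_s"],s["eef_pos"],s["tcp_rot"],s["opening"],s["q"])
hold(.2)
im,d=get_image("scene");np.savez("scene2.npz",im=im,d=d)
f=np.load("scene1.npz");print("diff",np.abs(im.astype(int)-f["im"]).mean())
cv2.imwrite("pics/s2.png",cv2.resize(cv2.convertScaleAbs(im[150:265,160:300,::-1],alpha=1.6,beta=20),None,fx=5,fy=5,interpolation=cv2.INTER_CUBIC))
s=observe();print(s["eef_pos"])
```

```text
3.8833 [ 0.52653751 -0.0250525   0.05494703] [3.13898270e+00 3.57812891e-04 1.51699339e+00] 0.00010193465228474044 [-1.97223481e-01  1.48701877e-01  1.90973224e+00  2.14250263e-05
  1.08052423e+00 -1.43431076e-01]
diff 1.1341976589626737
[ 0.52574545 -0.0247797   0.05417479]
```

View pics/s2.png

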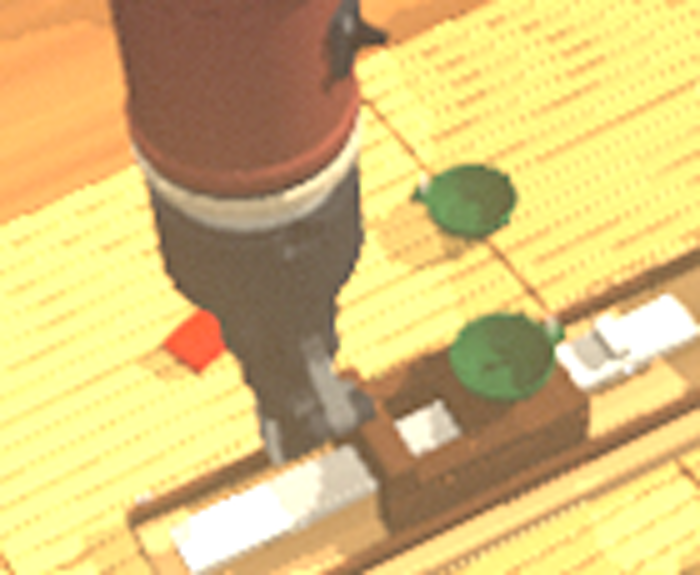

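The frame is unchanged, so contact will settle it. I'll do a guarded descent and expect bar contact at TCP z≈0.0395.

Run:
```python
from h import *
for z in (.042,.036,.033,.030,.027):
    r=move_l(W(-.158,z),feed=.04,max_force=14); s=observe(); print(z,r,s["time_s"].__round__(2),s["eef_pos"].round(4),s["ft_force"].round(2))
im,d=get_image("scene");np.savez("scene3.npz",im=im,d=d)
cv2.imwrite("pics/s3.png",cv2.resize(cv2.convertScaleAbs(im[150:265,160:300,::-1],alpha=1.6,beta=20),None,fx=5,fy=5,interpolation=cv2.INTER_CUBIC))
```

```text
0.042 False 4.53 [ 0.5247 -0.0246  0.0428] [-0.1  -0.57 -0.45]
0.036 False 4.83 [ 0.5249 -0.0247  0.0371] [-0.31 -0.4   0.03]
0.033 False 5.08 [ 0.5251 -0.0247  0.0343] [ 0.59  0.58 -1.1 ]
0.03 False 5.33 [ 0.5251 -0.0247  0.0313] [-0.47 -0.51 -0.1 ]
0.027 False 5.58 [ 0.525  -0.0247  0.0282] [-0.33 -0.92  0.38]
```

View pics/s3.png

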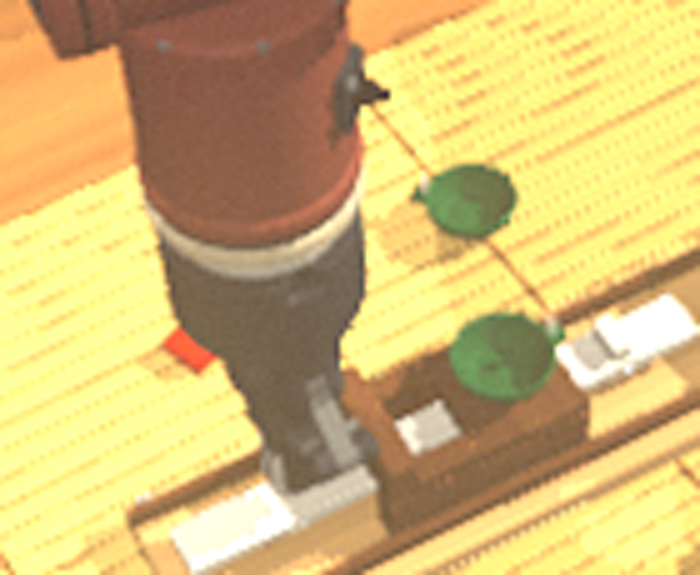

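There's no contact yet, and the image agrees that the tips are still above the bar. I'll keep descending with the force guard.

Run:
```python
from h import *
for z in (.022,.018,.014,.010,.006,.002,-.002,-.006):
    r=move_l(W(-.158,z),feed=.04,max_force=6); s=observe(); print(z,r,s["time_s"].__round__(2),s["eef_pos"].round(4),s["ft_force"].round(2))
    if r or s["ft_force"][2]>2.5: break
im,d=get_image("scene");np.savez("scene4.npz",im=im,d=d);P=cloud("scene",d)
im2,d2=get_image("top");np.savez("top4.npz",im=im2,d=d2)
m=(abs(P[...,0]-.525)<.012)&(abs(P[...,1]+.06)<.012); print("bar z behind",np.median(P[m][:,2]))
cv2.imwrite("pics/s4.png",cv2.resize(cv2.convertScaleAbs(im[150:265,160:300,::-1],alpha=1.6,beta=20),None,fx=5,fy=5,interpolation=cv2.INTER_CUBIC))
```

```text
0.022 False 5.91 [ 0.5248 -0.0246  0.023 ] [-0.23 -0.07 -0.57]
0.018 False 6.16 [ 0.525  -0.0247  0.0191] [-0.3  -0.18  0.16]
0.014 False 6.41 [ 0.525  -0.0247  0.0152] [ 0.66 -0.1   0.56]
0.01 False 6.66 [ 0.5258 -0.0248  0.0119] [-0.05 -0.14  4.2 ]
bar z behind 0.27099884332398155
```

View pics/s4.png

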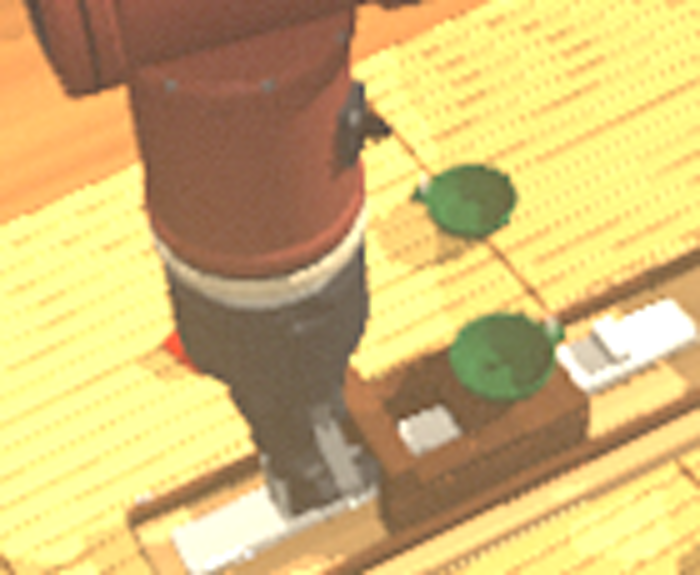

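Contact at a reported z≈0.012 (4.2 N) with the fingertips visibly on the bar at (320,495). I'll check by depth that the bar itself is sinking as I press on.

```bash
cat >> h.py <<'E'
def barz(d):
    P=cloud("scene",d)
    out=[]
    for t in (-.2,.025):
        w=W(t,.03); r=P-w; al=r@yd; ac=r@np.array([-yd[1],yd[0],0])
        m=(abs(al)<.012)&(abs(ac)<.008)&(abs(r[...,2])<.02); out.append((np.median(P[m][:,2]).round(4) if m.any() else None,int(m.sum())))
    return out
E
python3 - <<'E'
from h import *
for i in(1,3,4): print(i,barz(np.load(f"scene{i}.npz")["d"]))
for z in (.006,.003,.0):
    r=move_l(W(-.158,z),feed=.04,max_force=9); s=observe(); print(z,r,s["time_s"].__round__(2),s["eef_pos"].round(4),s["ft_force"].round(2),s["opening"].round(4),s["torque"].round(2), barz(get_image("scene")[1]))
    if r or s["ft_force"][2]>12: break
E
```

```text
1 [(np.float64(0.0405), 118), (np.float64(0.041), 83)]
3 [(np.float64(0.0405), 116), (np.float64(0.0409), 87)]
4 [(np.float64(0.0382), 106), (np.float64(0.0379), 78)]Traceback (most recent call last):
  File "<stdin>", line 4, in <module>
AttributeError: 'float' object has no attribute 'round'
```

Run:
```python
from h import *
s=observe();print(s["eef_pos"].round(4),s["ft_force"].round(2))
for z in (.003,.0,-.002,-.004):
    r=move_l(W(-.158,z),feed=.04,max_force=9); s=observe(); print(z,r,round(s["time_s"],2),s["eef_pos"].round(4),s["ft_force"].round(2),round(s["opening"],4),s["torque"].round(2), barz(get_image("scene")[1]))
    if r or s["ft_force"][2]>12: break
```

```text
[ 0.5259 -0.0248  0.008 ] [ 0.66 -0.29  5.02]
0.003 False 7.26 [ 0.5259 -0.0249  0.0051] [0.1  0.56 5.42] -0.0 [ 0.04 -0.04  0.02] [(np.float64(0.0318), 89), (np.float64(0.0323), 66)]
0.0 False 7.56 [ 0.5259 -0.0249  0.0022] [-0.72  0.91  7.76] 0.0001 [ 0.06  0.11 -0.02] [(np.float64(0.0294), 76), (np.float64(0.0295), 60)]
-0.002 False 7.86 [ 5.26e-01 -2.48e-02  5.00e-04] [-0.42 -0.31  8.32] -0.0001 [-0.    0.26  0.03] [(np.float64(0.0274), 79), (np.float64(0.0277), 56)]
-0.004 False 8.16 [ 5.261e-01 -2.490e-02  3.000e-04] [-7.04  1.05 24.82] -0.0001 [ 0.17  1.41 -0.01] [(np.float64(0.0274), 80), (np.float64(0.0273), 54)]
```

The bar is right down: it has dropped about 13.5 mm by depth, at 8 N and then a hard bottom. Now I'll ease slightly and push.

Run:
```python
from h import *
Z=-.0024
move_l(W(-.158,Z),feed=.03)
for t in (-.135,-.11,-.085,-.06,-.045,-.02):
    r=move_l(W(t,Z),feed=.04,max_force=16); s=observe(); print(t,r,round(s["time_s"],2),"ty",round(ty(s["eef_pos"]),4),s["eef_pos"].round(4),s["ft_force"].round(2))
    if r: break
im,d=get_image("scene");np.savez("scene5.npz",im=im,d=d);print(barz(d))
cv2.imwrite("pics/s5.png",cv2.resize(cv2.convertScaleAbs(im[150:265,160:320,::-1],alpha=1.6,beta=20),None,fx=5,fy=5,interpolation=cv2.INTER_CUBIC))
```

```text
-0.135 False 9.18 ty -0.1363 [ 0.528  -0.0032  0.0006] [-0.07 -5.23  8.77]
-0.11 False 9.96 ty -0.1114 [0.5294 0.0217 0.0006] [ 0.03 -5.75  8.11]
-0.085 False 10.73 ty -0.0864 [0.5308 0.0466 0.0006] [ 0.25 -5.69  9.5 ]
-0.06 False 11.51 ty -0.0614 [0.5321 0.0716 0.0006] [-0.42 -6.86  9.82]
-0.045 False 12.03 ty -0.0462 [0.5329 0.0868 0.0006] [-0.12 -5.75  8.93]
-0.02 True 12.42 ty -0.0383 [0.5333 0.0947 0.001 ] [-1.41 -2.98  7.62]
[(np.float64(0.028), 76), (np.float64(0.0298), 15)]
```

View pics/s5.png

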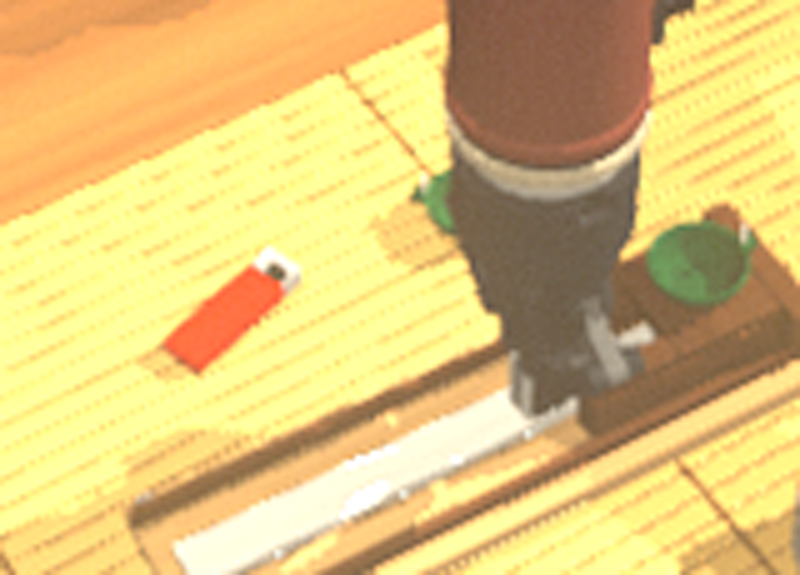

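The sled stopped against the end stop (TCP at −38.3 mm, as predicted), with the bar still down behind it. Next I'll back off 3 mm so lifting won't drag the plate, then release.

Run:
```python
from h import *
move_l(W(-.0415,-.0024),feed=.03)
move_l(W(-.0415,.02),feed=.05); move_l(W(-.0415,.15),feed=.15)
movep(W(-.25,.18),[np.pi,0,YAW]); hold(.3)
s=observe();print(s["time_s"],s["eef_pos"],s["ft_force"])
im,d=get_image("scene");t,dt=get_image("top");print(barz(d));P=cloud("top",dt)
a=cv2.resize(cv2.convertScaleAbs(t[140:220,175:335,::-1],alpha=1.4),(800,400),interpolation=cv2.INTER_CUBIC)
cv2.imwrite("pics/f.png",a)
for y in(-.03,-.02,-.01,-.005,0,.005,.01,.02):
    r=P-W(y,0);m=(abs(r@yd)<.003)&(abs(r@np.array([-yd[1],yd[0],0]))<.008);print(y,np.median(P[m][:,2]).round(4))
```

```text
15.525 [ 0.52044965 -0.11538229  0.18126262] [-0.6807592   0.21378663 -0.26062613]
[(np.float64(0.0403), 114), (np.float64(0.0422), 22)]
-0.03 0.0392
-0.02 0.0686
-0.01 0.0688
-0.005 0.0406
0 0.0492
0.005 0.0499
0.01 0.0391
0.02 0.0491
```

View pics/f.png

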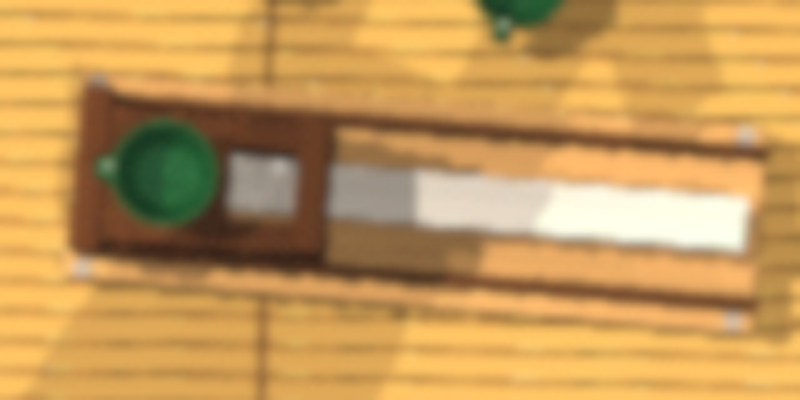

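The sled is against the stop (crop x≈110). The bar is fully up at 40 mm, and the tooth stands in the window at (265,180), z≈49 mm. The robot is clear.

```bash
python3 -c "
from plant import *
print(job_done())"
```

```text
the job is handed in; nothing more can be done
None
```

The sled is at the end stop, the bar has sprung back up with its tooth in the sled's window, and I've handed the job in (about 15.5 s on the robot's clock).

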